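# Square an offcut in the jig and set the hold-down screw

## Robot

A 7-joint arm with a two-finger parallel gripper is mounted at the origin on the work surface; the furniture and walls round the work are solid. World frame = base frame: x ahead of the robot, y to its left, z up, the work surface at z = 0. Lengths are in m, angles in rad, forces in N, time in s.
With the tool pointing down it reaches from about 0.425 to 0.95 m from the base axis. Payload 4.7 kg.
Tool frame: the origin (TCP) lies between the finger pads, 19 mm behind the fingertips; this is the grasp point; z points along the fingers, y is the line along which they close (so a half turn about z gives the same grasp; the last joint's range is limited). The gripper opens to 85 mm and grips with 20 to 120 N. Pads are 22 mm wide; open, the fingers measure 114 mm over their backs; the gripper's body (76 mm by 85 mm) begins 54 mm behind the grasp point. The pads swing forward as they close: fully open they stand 13 mm farther back than shut.
Start: joints at [-1.265, 0.469, -0.049, 1.532, 0.024, 1.141, -0.082], TCP at [0.222, 0.638, 0.25] pointing down, gripper open.
Joint ranges: [-2.59, 2.59], [-0.33, 1.99], [-1.39, 1.29], [0.1, 2.45], [-1.04, 4.18], [0.21, 1.99], [-2.66, 2.66]. Speed limits (rad/s): [2.57, 2.57, 3.14, 3.14, 3.14, 3.14, 3.14].

## Interface

Orientations are given as [roll, pitch, yaw] about the fixed x, y, z axes, in that order (R = Rz(yaw) Ry(pitch) Rx(roll)).
In Python, from plant import robot gives the robot as it stands. Calls block until the motion is done:
- robot.goto(position, orientation): joint-space move of the TCP to a pose.
- robot.move_straight(position, vel=0.15, attitude=None, contact_N=None): straight line of the TCP; attitude=None keeps the orientation; vel is the mean speed in m/s. With contact_N (N) it stops when the force on the tool has changed by that much, and returns True; else False.
- robot.move_joints(angles): joint-space move.
- robot.grip(opening, strength=None): opening from 0.0 (shut) to 1.0 (fully open); strength is the grip in N (None keeps the last); returns when the fingers have stopped.
- robot.sleep(seconds).
- robot.inverse_kinematics(position, orientation): joint angles nearest the present ones, or None.
- robot.sense(): the state.
- robot.grab_frame(name): name is "scene" or "top" or "wrist"; returns a dict with "image" (420x560x3 uint8, red, green, blue), "range_z" (420x560 float32, m along the optical axis (not along the pixel's ray), 0 where there is no reading), "fx", "fy", "cx", "cy" (pixels), "dist_coeffs" ([k1, k2, p1, p2, k3] as OpenCV has them; the pictures are not rectified), "R" (3x3) and "t" (3): a world point X has camera coordinates R X + t. Camera axes: x right, y down, z forward; pixel columns grow to the right and rows downward; lengths in m; the calibration is good to about 2 mm. A picture is of the moment at which its call begins.
A pose or a line that the arm cannot do raises robot.IKError and nothing moves.
- robot.close_job(): hands the job in; it is judged then, once.
The state is a dict: "t": time; "joint_pos": joint angles; "joint_velocities": joint speeds; "effort": joint torques, N m; "tcp_pos": TCP position; "tcp_rot": TCP orientation; "wrist_force": force on the tool from outside, world axes, zero at the start; "torque": the same for the moment, N m; "opening": opening from 0.0 (shut) to 1.0 (fully open); "gripper_force": force on a finger pad.
Only numpy, scipy, OpenCV 4.12 (cv2) and the standard library are available. Lean on these libraries where they do the work, as an engineer would, in place of code of your own. Each camera call takes 0.05 s, during which the arm holds its last target. There are 200 camera calls.

## Task

Push the wooden offcut square and flush into the fence corner of the small jig, against both the long fence and the end stop. Then turn the jig's thumbscrew clockwise (seen from above) until it seats, back it off a quarter turn to leave running clearance, and finish while still gripping the thumbscrew there with the offcut still in the corner. Leave the two tins and the white strip where they are.

Things in the scene. Friction and masses are not known exactly. Their poses are not given: they have to be found in the camera images.
- jig: Corner jig fixed to the bench: plywood bed 130 (x) x 250 (y) x 10 mm; origin at the centre of its underside, z up. Wooden long fence: inner face at x = 45, from y = -111 to 119 mm. Wooden end stop: inner face at y = 105, from x = -55 to 45 mm. Both 14 mm thick, tops 26 mm above the bench.
- corner (a point): Inner corner of the jig at bed height (10 mm above the bench), where the long fence and the end stop meet: jig point (45, 105, 10) mm, axes as the jig's. The offcut belongs at negative x and negative y of it.
- bush (a point): Where the thumbscrew's axis leaves the top of the aluminium hold-down arm: jig point (20, 70, 46) mm, axes as the jig's. The arm, 28 mm wide (y), reaches from the long fence over the bed, from jig x = 63 to 4 mm, 36 to 46 mm above the bench; the screw's foot is 31.5 mm above the bench, so the offcut slides freely under it. Nothing of the jig but the screw is higher.
- offcut: Loose rectangular light wood offcut, 50 (x) x 150 (y) x 20 mm, about 0.15 kg, lying flat on the jig's bed, a few cm out of the corner and askew; origin at the centre of its underside. When home its sides are parallel to the jig's and its origin lies at x = -25, y = -75, z = 0 mm from the corner.
- screw_head (a point): Head of the thumbscrew: an upright flat bar of black plastic, 40 mm long (x), 12 mm thick (y: grip across this), 54 to 84 mm above the bench; origin on the vertical screw axis, 76 mm above the bench, a good TCP height. It turns with the screw. Under it is a steel collar 30 mm across, its top 52 mm above the bench.
- thumbscrew (a joint): Turn of the thumbscrew in rad: 0 = seated (hard stop), negative = unscrewed. Clockwise seen from above raises it towards 0; -1.571 is backed off a quarter turn. Starts 0.9 to 2.2 rad short of the seat, friction about 0.05 N m, stays where it is left, can be unscrewed to -3.4. Its height does not change noticeably.
- tin_buttons: Bystander: round shallow tin, 108 mm across, 29 mm high, filled with green buttons. Origin at the centre of its underside.
- tin_pins: Bystander: round shallow tin, 108 mm across, 17 mm high, filled with pins. Origin at the centre of its underside.
- strip_jig: Bystander: thin white strip with a row of dark recesses, 24 (x) x 150 (y) x 7 mm. Origin at the centre of its underside.
Mind the look-alikes: they are no part of the job. There is more than one size of the offcut; the job needs the larger.

How it is judged:
On the way, in this order (a step that is already met when the one before it is completed fails the run):
1. the offcut lies square and flush in the corner, before the screw is seated (x of offcut in the frame of corner between -0.0275 and -0.023 m and y of offcut in the frame of corner between -0.0775 and -0.073 m and z of offcut in the frame of corner below 0.003 m and angle between the y axis of offcut and the y axis of jig, either way round below 0.025 rad), for 0.2 s.
2. the thumbscrew is seated with the offcut in the corner (all of step 1 and value of joint thumbscrew above -0.08 rad), for 0.1 s.
At the end, for the whole second after the job is handed in: The thumbscrew, after seating, stands a quarter turn (1.57 rad, within 0.26 rad) back from its seat, still, with the fingers gripping its head with more than 3 N; the offcut lies flat in the corner within 2.5 mm of both fences and square within 0.025 rad (all of step 1 and value of joint thumbscrew between -1.831 and -1.311 rad and velocity of joint thumbscrew between -0.05 and 0.05 rad/s and contact force between the fingers and thumbscrew above 3 N and linear speed of offcut below 0.01 m/s); the arm keeps its last pose, push and grip.
It fails at once if the tin of buttons was pushed away (more than 20 mm) (distance of tin_buttons from where it was at the start of the episode above 0.02 m).
It fails at once if the tin of pins was pushed away (more than 20 mm) (distance of tin_pins from where it was at the start of the episode above 0.02 m).
It fails at once if the white strip was pushed away (more than 20 mm) (distance of strip_jig from where it was at the start of the episode above 0.02 m).
It also fails if it takes over 58 s, if anything falls off the work surface, if the arm or the gripper's body presses on something with over 40 N, if the wrist force passes 120 N, or if a joint passes its speed limit or range.

## Working session

There is one attempt and no reset: what is moved stays moved. The work goes in short steps, each a Python script; the robot and the scene stay as the last script left them, time stands still between calls to the robot, and variables do not carry over. Pictures are saved under pics/ and viewed, at most 10 in all, crops included, and the job is handed in when it is done.

```bash
mkdir -p pics; ls; cat > h.py <<'E'
import numpy as np, cv2
from plant import robot
def save(f,n): cv2.imwrite(f'pics/{n}.png',f['image'][:,:,::-1])
def K(f): return np.array([[f['fx'],0,f['cx']],[0,f['fy'],f['cy']],[0,0,1.]])
def pts(f,uv,z):
    "rays of pixels onto plane at height z"
    uv=np.asarray(uv,float).reshape(-1,1,2)
    n=cv2.undistortPoints(uv,K(f),np.array(f['dist_coeffs'])).reshape(-1,2)
    R=np.array(f['R']);t=np.array(f['t']);c=-R.T@t
    d=np.c_[n,np.ones(len(n))]@R
    return c+d*((z-c[2])/d[:,2])[:,None]
def cloud(f):
    h,w=f['range_z'].shape
    uv=np.stack(np.meshgrid(np.arange(w),np.arange(h)),-1).reshape(-1,1,2).astype(float)
    n=cv2.undistortPoints(uv,K(f),np.array(f['dist_coeffs'])).reshape(-1,2)
    z=f['range_z'].reshape(-1,1)
    P=(np.c_[n,np.ones(len(n))]*z-np.array(f['t']))@np.array(f['R'])
    P[z[:,0]==0]=np.nan
    return P.reshape(h,w,3)
def proj(f,X):
    return cv2.projectPoints(np.asarray(X,float).reshape(-1,3),cv2.Rodrigues(np.array(f['R']))[0],np.array(f['t'],float),K(f),np.array(f['dist_coeffs']))[0].reshape(-1,2)
E
python3 - <<'E'
from h import *
import pickle
F={}
for n in ('scene','top'):
    f=robot.grab_frame(n); F[n]=f; save(f,n+'0')
    print(n,-np.array(f['R']).T@np.array(f['t']), f['fx'])
pickle.dump(F,open('F0.pkl','wb'))
print(robot.sense())
E
```

```text
pics
scene [-0.65652651 -0.46880604  0.97252399] 450.0074046140826
top [0.14266149 0.0140825  1.36598442] 430.26032744276523
{'t': 0.1, 'joint_pos': array([-1.26490395,  0.46932719, -0.04858919,  1.53354967,  0.02406952,
        1.14099232, -0.08229519]), 'joint_velocities': array([ 2.47990616e-03, -3.06810562e-03, -3.05679058e-05, -2.22830940e-03,
        1.74211512e-03, -2.01519075e-03,  1.59883426e-04]), 'effort': array([ 2.48298384e-04, -5.11513638e+01, -4.72200871e-02, -2.38389301e+01,
        1.07588808e-02,  4.42945384e-03, -2.39748556e-05]), 'tcp_pos': array([0.22161028, 0.63707716, 0.24909945]), 'tcp_rot': array([-3.13990043e+00,  3.28581598e-05,  2.80681572e+00]), 'wrist_force': array([ 0.66693737, -0.60573051, -0.29835256]), 'torque': array([-0.01863798, -0.01197525,  0.00059946]), 'gripper_force': 0.0, 'opening': 0.9958256479531415}
```

View pics/top0.png

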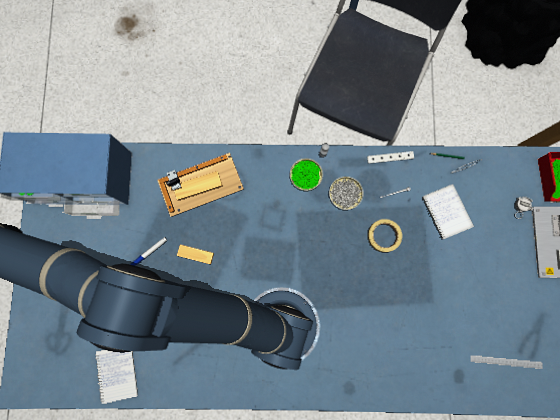

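View pics/scene0.png

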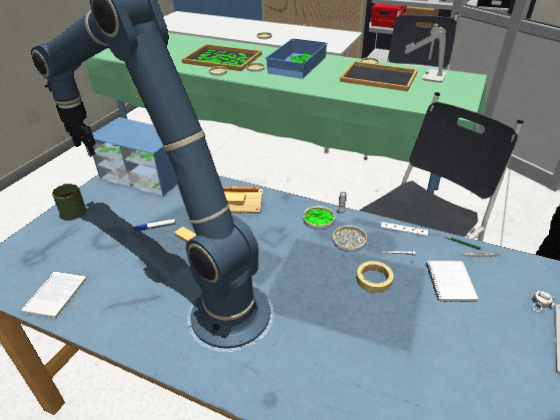

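The top view shows the jig at about (200,183), with a wooden offcut at (198,186) on its bed and a smaller one at (195,254) on the bench. The tins are at (306,174) and (346,193). There are two white strips, the recessed one at (390,157) and a plain one at (506,362). The offcut on the jig bed is the larger one, so it should be the right piece. I'll confirm that in an enlarged crop and measure it.

```bash
python3 - <<'E'
from h import *
import pickle
F=pickle.load(open('F0.pkl','rb')); f=F['top']
im=f['image'][140:275,145:265,::-1]
cv2.imwrite('pics/crop1.png',cv2.resize(im,None,fx=4.4,fy=4.4,interpolation=cv2.INTER_CUBIC))
P=cloud(f)
# rough: pixel corners
for uv in [(198,186),(182,254),(195,254),(162,213),(157,182),(230,154),(241,186),(172,178),(130,170),(65,160)]:
    print(uv,P[uv[1],uv[0]].round(3))
print(P[150:216:6,155:245:6,2].round(3))
E
```

```text
(198, 186) [0.428 0.27  0.031]
(182, 254) [0.214 0.315 0.012]
(195, 254) [0.215 0.274 0.013]
(162, 213) [ 0.345  0.389 -0.005]
(157, 182) [0.446 0.41  0.   ]
(230, 154) [ 0.544  0.176 -0.003]
(241, 186) [0.435 0.136 0.007]
(172, 178) [0.45  0.35  0.045]
(130, 170) [0.483 0.496 0.009]
(65, 160) [0.463 0.613 0.192]
[[ 0.001  0.001  0.005  0.    -0.001  0.004  0.003  0.004  0.006 -0.
   0.     0.003 -0.003 -0.008 -0.002]
 [ 0.001 -0.002 -0.004 -0.001  0.004  0.004 -0.001  0.006 -0.004  0.003
   0.002  0.026  0.014  0.    -0.002]
 [-0.004 -0.002  0.005  0.002  0.004 -0.002 -0.004  0.002 -0.002  0.022
   0.026  0.008  0.01  -0.004 -0.001]
 [-0.    -0.004 -0.001  0.006 -0.003  0.004  0.024  0.028  0.016  0.014
   0.014  0.009  0.011  0.01  -0.002]
 [-0.003 -0.002  0.041  0.048  0.028  0.027  0.011  0.006  0.012  0.033
   0.033  0.009  0.004  0.012 -0.003]
 [-0.     0.029  0.031  0.088  0.073  0.012  0.028  0.028  0.029  0.034
   0.034  0.008  0.005  0.002  0.01 ]
 [-0.001  0.027  0.01   0.053  0.042  0.028  0.024  0.03   0.027  0.026
   0.035  0.016  0.01   0.008  0.008]
 [-0.001  0.001  0.023  0.01   0.032  0.029  0.028  0.029  0.018  0.015
   0.014  0.011  0.01   0.015  0.005]
 [-0.001  0.005  0.026  0.011  0.036  0.017  0.011  0.01   0.016  0.005
   0.01   0.004 -0.    -0.001  0.001]
 [ 0.002  0.001  0.031  0.009  0.01   0.007  0.012  0.011  0.009 -0.002
   0.001  0.003  0.004 -0.005 -0.001]
 [ 0.003  0.002  0.     0.027  0.004  0.009  0.002  0.005 -0.003 -0.004
  -0.003  0.006  0.002 -0.002 -0.001]]
```

View pics/crop1.png

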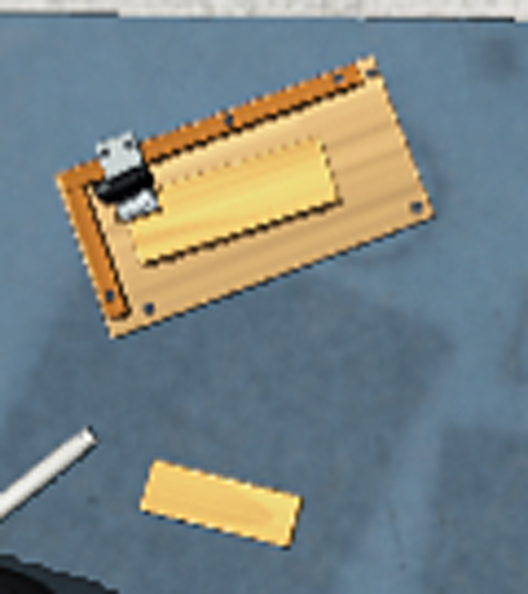

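The crop confirms it. The offcut on the jig bed, at crop pixel (240,200), is the large one (about 150×50), and the one on the bench at (220,503) is the smaller look-alike. Next I'll get a rough jig pose from the bed corners and a close look with the wrist camera.

```bash
cat >> h.py <<'E'
PI=np.pi
class Jig:
    def __init__(s,o,yaw): s.o=np.array(o[:2]);s.yaw=yaw;c,n=np.cos(yaw),np.sin(yaw);s.R=np.array([[c,-n],[n,c]])
    def w(s,x,y,z): return np.r_[s.o+s.R@np.array([x,y]),z]     # metres
    def j(s,P): return (np.asarray(P)[...,:2]-s.o)@s.R
E
python3 - <<'E'
from h import *
import pickle
f=pickle.load(open('F0.pkl','rb'))['top']
c=np.array([[112,335],[432,215],[385,65+10]])/4.4+[145,140]
B=pts(f,c,.01); print(B.round(3),np.linalg.norm(B[0]-B[1]),np.linalg.norm(B[1]-B[2]))
d=B[0]-B[1]; yaw=np.arctan2(d[1],d[0])-PI/2
J=Jig((0,0),yaw); o=(B[0]+B[1])[:2]/2+J.R@[.065,0]
J=Jig(o,yaw); print('jig',o,yaw)
for a in (0,PI):
    for p in (J.w(-.02,-.02,.33),J.w(-.03,0,.03),J.w(.02,.07,.08)):
        q=robot.inverse_kinematics(p,[PI,0,yaw+a]); print(a,p.round(3),None if q is None else np.round(q,2))
E
```

```text
[[0.334 0.358 0.01 ]
 [0.425 0.129 0.01 ]
 [0.53  0.166 0.01 ]] 0.24638769332607166 0.11173842513566323
jig [0.43962063 0.26735826] 0.37979611205471664
0 [0.428 0.241 0.33 ] [-1.09  0.09  0.53  1.87 -0.05  1.19 -1.73]
0 [0.412 0.256 0.03 ] [-0.95  0.52  0.39  2.17 -0.39  0.52 -1.46]
0 [0.432 0.34  0.08 ] [-1.09  0.51  0.46  2.   -0.34  0.7  -1.61]
3.141592653589793 [0.428 0.241 0.33 ] [-0.63  0.1   0.04  1.85 -0.    1.19  1.36]
3.141592653589793 [0.412 0.256 0.03 ] [-0.58  0.49 -0.07  2.15  0.07  0.5   1.24]
3.141592653589793 [0.432 0.34  0.08 ] [-0.66  0.48 -0.11  1.98  0.08  0.69  1.14]
```

```bash
python3 - <<'E'
from h import *
import pickle
J=Jig((.4396,.2674),.3798)
robot.goto(J.w(-.02,0,.36),[PI,0,J.yaw+PI])
f=robot.grab_frame('wrist'); pickle.dump(f,open('F1.pkl','wb')); save(f,'w1')
print(-np.array(f['R']).T@np.array(f['t']),np.array(f['R']).round(2),robot.sense()['t'])
E
```

```text
[0.34778604 0.23196164 0.48385055] [[-0.37  0.93 -0.  ]
 [ 0.88  0.35  0.31]
 [ 0.29  0.11 -0.95]] 1.7667
```

View pics/w1.png

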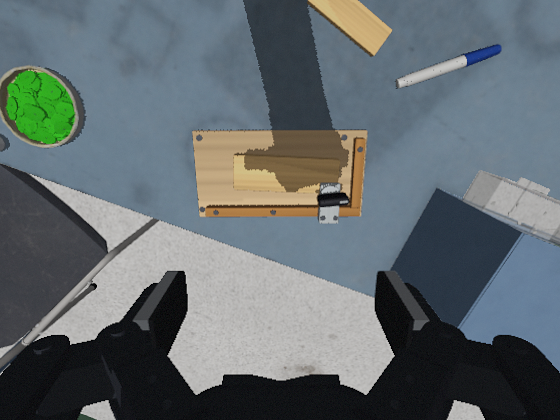

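The wrist view shows the jig at (280,175), the offcut at (290,172) partly in the arm's shadow, and the screw head at (333,199). I'll go lower for a finer view.

```bash
python3 - <<'E'
from h import *
import pickle
J=Jig((.4396,.2674),.3798)
robot.move_straight(J.w(.0,0.01,.2),vel=.25)
f=robot.grab_frame('wrist'); pickle.dump(f,open('F2.pkl','wb'))
cv2.imwrite('pics/w2.png',cv2.resize(f['image'][60:330,110:450,::-1],None,fx=2.2,fy=2.2,interpolation=cv2.INTER_CUBIC))
print(-np.array(f['R']).T@np.array(f['t']),robot.sense()['tcp_pos'])
E
```

```text
[0.36332569 0.2484053  0.32479505] [0.43671488 0.27743942 0.20148979]
```

View pics/w2.png

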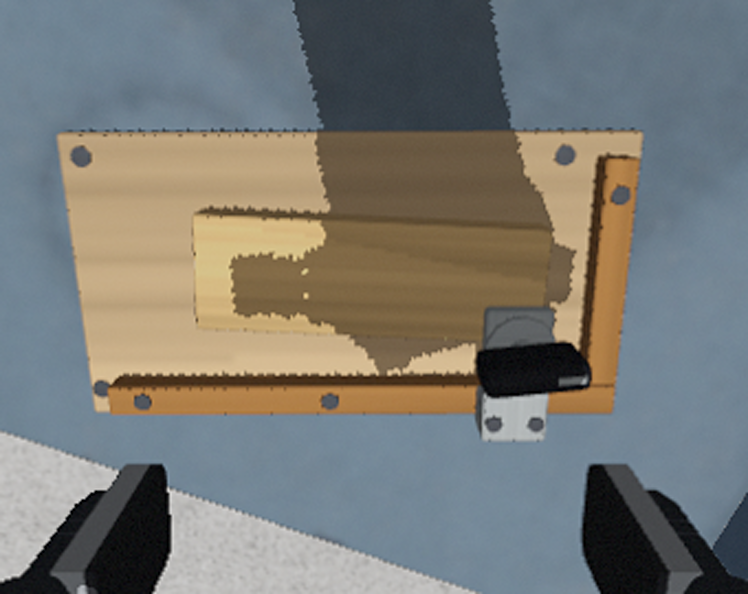

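This crop shows:
- **Bed corners:** (58,132) and (643,131).
- **Fence top outer corners:** (110,413) and (612,413).
- **End-stop top:** (605,157) and (637,158).
- **Offcut top corners:** (195,213), (197,328) and (551,230).
- **Screw bar:** centre at about (534,369), lying nearly along jig y.

```bash
python3 - <<'E'
from h import *
import pickle
from scipy.optimize import least_squares
f=pickle.load(open('F2.pkl','rb'))
px=lambda a:np.array(a,float)/2.2+[110,60]
bed=pts(f,px([[58,132],[643,131]]),.010); fen=pts(f,px([[110,413],[612,413],[637,158]]),.026)
W=np.vstack([bed,fen])[:,:2]; M=np.array([[-65,-125],[-65,125],[59,-111],[59,119],[-55,119]])/1e3
r=least_squares(lambda p:(W-np.array([Jig(p[:2],p[2]).w(*m,0)[:2] for m in M])).ravel(),[.44,.267,.38])
J=Jig(r.x[:2],r.x[2]); print('jig',r.x,'resid mm',(r.fun.reshape(-1,2)*1e3).round(1).tolist())
oc=J.j(pts(f,px([[195,213],[551,230],[197,328]]),.030)); print('offcut mm',(oc*1e3).round(1).tolist(),np.linalg.norm(oc[0]-oc[1]),np.linalg.norm(oc[0]-oc[2]))
P=cloud(f); q=P.reshape(-1,3); k=J.j(q); s=np.hypot(*(k-[.02,.07]).T)<.03
for lo in (.055,.07,.078):
    m=s&(q[:,2]>lo)&(q[:,2]<.095); c=k[m]; u,sv,v=np.linalg.svd(c-c.mean(0),full_matrices=False)
    print(lo,m.sum(),'c',(c.mean(0)*1e3).round(1),'dir deg from jig x',np.degrees(np.arctan2(v[0,1],v[0,0])).round(1),(np.ptp((c-c.mean(0))@v.T,axis=0)*1e3).round(1),np.nanmedian(q[m,2]))
for uv in [(150,150),(600,200),(300,402),(400,285),(515,425)]:
    a=px(uv).astype(int); print(uv,np.nanmedian(P[a[1]-2:a[1]+3,a[0]-2:a[0]+3,2]).round(4))
pickle.dump((J.o,J.yaw),open('J.pkl','wb'))
E
```

```text
jig [0.44069451 0.26748082 0.38108459] resid mm [[-0.2, 1.8], [0.6, -0.5], [-1.0, 0.5], [-0.3, -0.4], [0.8, -1.4]]
offcut mm [[-33.4, -63.2], [-26.2, 83.7], [16.3, -66.4]] 0.14713404779497294 0.04980282206091325
0.055 1163 c [17.  68.4] dir deg from jig x 95.9 [39.9 12.6] 0.08171148495267769
0.07 906 c [17.8 68.5] dir deg from jig x -84.7 [39.9 12.5] 0.08299164415684386
0.078 722 c [18.6 68.9] dir deg from jig x -84.5 [39.8 12.1] 0.08344998769933507
(150, 150) 0.0101
(600, 200) 0.0226
(300, 402) 0.0262
(400, 285) 0.03
(515, 425) 0.0465
```

The sizes and heights agree with the description. The offcut is 147×50 mm with its top at 30 mm, and the bar is 40×12 mm centred within 2 mm of the bush. The offcut stands about 20–28 mm off the fence, about 20 mm off the stop, and is 2.8° askew. First push is towards the fence, using two spread fingers on the long side.

```bash
cat >> h.py <<'E'
import pickle,os
if os.path.exists('J.pkl'): J=Jig(*pickle.load(open('J.pkl','rb')))
def rep(m):
    s=robot.sense(); F=np.array(s['wrist_force']); f2=J.R.T@F[:2]
    print(m,'t',round(s['t'],2),'jig mm',(J.j(s['tcp_pos'])*1e3).round(1),'z',round(s['tcp_pos'][2]*1e3,1),'F',f2.round(1),F[2].round(1),'op',round(s['opening'],2))
E
python3 - <<'E'
from h import *
robot.grip(.6)
robot.goto(J.w(-.062,-.002,.07),[PI,0,J.yaw+PI]); rep('above')
c=robot.move_straight(J.w(-.062,-.002,.026),vel=.05,contact_N=4); rep(('down',c))
if c: robot.move_straight(J.w(-.062,-.002,robot.sense()['tcp_pos'][2]+.003),vel=.03); rep('up')
z=robot.sense()['tcp_pos'][2]
c=robot.move_straight(J.w(-.009,-.002,z),vel=.03,contact_N=9); rep(('push',c))
robot.sleep(.2); rep('hold')
f=robot.grab_frame('wrist'); pickle.dump(f,open('F3.pkl','wb')); save(f,'w3')
E
```

```text
above t 3.68 jig mm [-60.4  -1.6] z 70.8 F [0.  0.1] 0.4 op 0.6
('down', True) t 4.57 jig mm [-62.6  -2.1] z 25.5 F [0.1 0.1] 5.1 op 0.6
up t 4.83 jig mm [-61.8  -2. ] z 28.6 F [-0.6 -0.3] -0.3 op 0.6
('push', True) t 6.24 jig mm [-17.  -2.] z 27.9 F [-0.1 -0.2] 0.4 op 0.6
hold t 6.44 jig mm [-17.9  -2.3] z 27.6 F [-0.2  0.6] 0.1 op 0.6
```

View pics/w3.png

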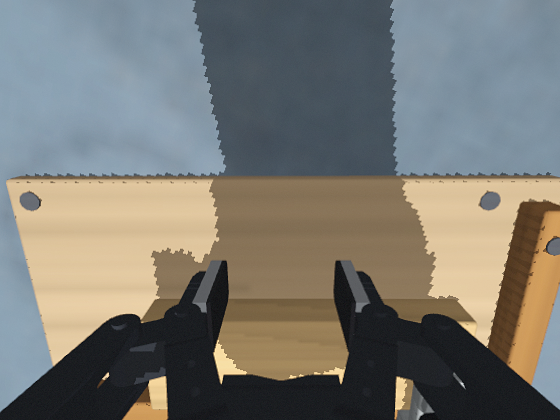

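The first push ended at TCP x ≈ -17, where home contact was expected. The picture shows the long side, row ~300 from col 150 to 470, level with the jig. Next is the push along the fence to the stop, then a second squaring push.

```bash
python3 - <<'E'
from h import *
robot.move_straight(J.w(-.03,-.004,.028),vel=.08)
robot.move_straight(J.w(-.03,-.004,.075),vel=.2)
robot.grip(0)
robot.move_straight(J.w(.019,-.102,.075),vel=.25)
c=robot.move_straight(J.w(.019,-.102,.031),vel=.06,contact_N=4); rep(('down',c))
z=max(.034,robot.sense()['tcp_pos'][2]+.003)
robot.move_straight(J.w(.019,-.102,z),vel=.05)
c=robot.move_straight(J.w(.019,-.050,z),vel=.03,contact_N=9); rep(('pushy',c))
robot.sleep(.1)
robot.move_straight(J.w(.019,-.090,z),vel=.1)
robot.move_straight(J.w(.019,-.095,.08),vel=.2)
robot.move_straight(J.w(-.05,-.005,.08),vel=.25)
robot.grip(.6)
robot.move_straight(J.w(-.05,-.005,.0285),vel=.1,contact_N=6)
c=robot.move_straight(J.w(-.009,-.005,.0285),vel=.03,contact_N=9); rep(('pushx',c))
robot.move_straight(J.w(-.04,-.005,.0285),vel=.1)
robot.move_straight(J.w(-.04,-.005,.12),vel=.2)
robot.goto(J.w(.0,0.01,.2),[PI,0,J.yaw+PI])
f=robot.grab_frame('wrist'); pickle.dump(f,open('F4.pkl','wb'))
cv2.imwrite('pics/w4.png',cv2.resize(f['image'][60:330,110:450,::-1],None,fx=2.2,fy=2.2,interpolation=cv2.INTER_CUBIC)); rep('end')
E
```

```text
('down', False) t 9.18 jig mm [  19.2 -102. ] z 31.1 F [-0.  -0.1] -1.0 op 0.0
('pushy', True) t 10.78 jig mm [ 18.7 -58.8] z 33.8 F [-1.2 -1.2] 0.6 op -0.0
('pushx', True) t 14.62 jig mm [-16.9  -5.1] z 27.8 F [ 0.1 -0.1] -0.0 op 0.6
end t 16.1 jig mm [-1.2  9.7] z 198.1 F [ 1.  -0.4] -1.0 op 0.6
```

View pics/w4.png

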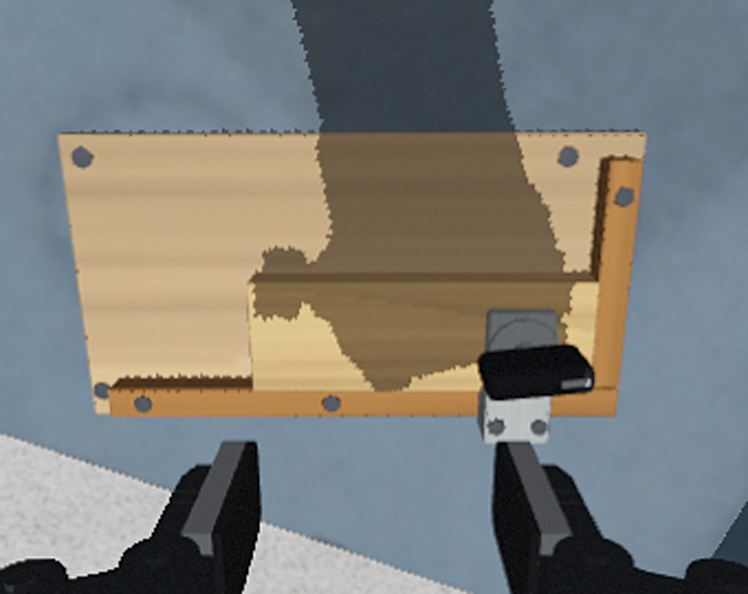

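No gap shows at the fence or the stop; the offcut corners are at (249,282) and (598,282). Before gripping I'll check that numerically and check the wrist's turning range.

```bash
python3 - <<'E'
from h import *
f=pickle.load(open('F4.pkl','rb'))
px=lambda a:np.array(a,float)/2.2+[110,60]
oc=J.j(pts(f,px([[249,282],[598,282],[253,390]]),.030)); st=J.j(pts(f,px([[600,157],[110,391]]),.026)); bd=J.j(pts(f,px([[58,132],[645,131]]),.01))
print('offcut',(oc*1e3).round(1).tolist(),'fence/stop edge',(st*1e3).round(1).tolist(),'bed',(bd*1e3).round(1).tolist())
P=cloud(f); q=P.reshape(-1,3); k=J.j(q); m=(np.hypot(*(k-[.02,.07]).T)<.03)&(q[:,2]>.078)&(q[:,2]<.095); c=k[m]; v=np.linalg.svd(c-c.mean(0),full_matrices=False)[2]
a=np.arctan2(v[0,1],v[0,0])%PI; print('bar',c.mean(0),np.degrees(a))
p=J.w(.0195,.0695,.076); y=J.yaw+a
for yy in (y,y-PI,y+PI):
    s=robot.inverse_kinematics(p,[PI,0,yy]); print(yy,None if s is None else np.round(s,2))
E
```

```text
offcut [[-4.9, -43.2], [-4.8, 103.9], [44.3, -44.2]] fence/stop edge [[-55.8, 100.9], [46.4, -109.0]] bed [[-64.8, -123.6], [-65.2, 123.6]]
bar [0.01869488 0.06874968] 96.08243311918817
2.058039398280084 [-0.93  0.49  0.24  2.   -0.18  0.67 -0.08]
-1.0835532553097091 [-0.02  0.72 -1.    1.94  0.77  0.92  2.22]
5.199632051869877 [-0.02  0.72 -1.    1.94  0.77  0.92  2.22]
```

The offcut is home: its long side is at x = -4.9 with both ends level, and its ends are at y = -43/104 against -45/105 expected. The wrist starts at q7 = -0.08, so it has 2.5 rad of clockwise room. Now grip the screw and turn it in small steps to the seat.

```bash
cat >> h.py <<'E'
def turn(d):
    q=np.array(robot.sense()['joint_pos']) if not hasattr(turn,'q') else turn.q
    q=q.copy(); q[6]+=d; turn.q=q; robot.move_joints(q)
    s=robot.sense(); return s
def lin(s): return [round(float(x),3) for x in (s['t'],s['joint_pos'][6],s['tcp_rot'][2],s['torque'][2],s['effort'][6],s['gripper_force'])]+list(np.round(s['wrist_force'],1))
E
python3 - <<'E'
from h import *
yaw=J.yaw+np.radians(96)
robot.grip(.5,40)
robot.goto(J.w(.0195,.0695,.14),[PI,0,yaw]); rep('above')
c=robot.move_straight(J.w(.0195,.0695,.076),vel=.1,contact_N=8); rep(('down',c))
robot.grip(0,40); rep('grip'); print(lin(robot.sense()))
for i in range(4): print(lin(turn(-.15)))
E
```

```text
above t 17.64 jig mm [19.5 69.3] z 140.1 F [-0.7 -0.3] 0.1 op 0.5
('down', False) t 18.43 jig mm [20.  69.5] z 76.4 F [ 0.4 -0.5] 0.5 op 0.5
grip t 18.81 jig mm [19.3 69.6] z 76.8 F [-2.8 -0.5] 5.4 op 0.14
[18.808, -0.096, 2.057, -0.004, 0.01, 40.325, np.float64(-2.4), np.float64(-1.5), np.float64(5.4)]
[19.075, -0.243, 1.91, -0.091, -0.079, 40.087, np.float64(-1.3), np.float64(-0.4), np.float64(-0.7)]
[19.342, -0.391, 1.762, -0.039, -0.066, 40.144, np.float64(-0.3), np.float64(-0.4), np.float64(0.5)]
[19.608, -0.54, 1.612, -0.088, -0.061, 40.213, np.float64(-2.0), np.float64(-0.4), np.float64(1.7)]
[19.875, -0.69, 1.463, -0.035, -0.059, 40.29, np.float64(-1.6), np.float64(-1.4), np.float64(2.0)]
```

```bash
python3 - <<'E'
from h import *
for i in range(30):
    far=robot.sense()['joint_pos'][6]>-1.45
    s=turn(-.15 if far else -.05)
    if not far: print(lin(s))
    if abs(s['torque'][2])>.4 or abs(s['effort'][6])>.4 or s['joint_pos'][6]<-2.5: break
rep('seat?')
E
```

```text
[21.725, -1.636, 0.517, -0.039, -0.003, 40.451, np.float64(-3.0), np.float64(0.6), np.float64(1.6)]
[21.975, -1.687, 0.466, -0.035, 0.007, 40.479, np.float64(-2.7), np.float64(0.2), np.float64(3.2)]
[22.225, -1.738, 0.415, -0.012, 0.007, 40.503, np.float64(-4.1), np.float64(0.3), np.float64(3.1)]
[22.475, -1.787, 0.368, 0.754, -0.714, 42.173, np.float64(-3.8), np.float64(0.4), np.float64(3.0)]
seat? t 22.48 jig mm [19.  69.8] z 76.8 F [-3.3  1.8] 3.0 op 0.14
```

The torque rose sharply at yaw 0.37, with the bar along jig x as it should be when seated. Now back off 1.571 from the seat.

```bash
python3 - <<'E'
from h import *
robot.sleep(.3); s=robot.sense(); print(lin(s))
n=12; d=(1.952-s['tcp_rot'][2])/n
for i in range(n): s=turn(d)
print(lin(s)); robot.sleep(.5); print(lin(robot.sense())); rep('backed')
f=robot.grab_frame('wrist'); t=robot.grab_frame('top')
a=np.hstack([cv2.resize(f['image'],(400,300)),cv2.resize(t['image'][140:275,145:265],(267,300),interpolation=cv2.INTER_CUBIC)])
cv2.imwrite('pics/w5.png',a[:,:,::-1])
E
```

```text
[22.775, -1.789, 0.364, 0.77, -0.765, 43.361, np.float64(-4.0), np.float64(0.9), np.float64(3.2)]
[25.875, -0.207, 1.946, -0.001, 0.055, 40.266, np.float64(-0.6), np.float64(-1.7), np.float64(0.7)]
[26.375, -0.202, 1.951, 0.014, 0.045, 40.188, np.float64(0.6), np.float64(-1.7), np.float64(1.1)]
backed t 26.38 jig mm [19.2 69.6] z 76.8 F [-0.1 -1.8] 1.1 op 0.13
```

View pics/w5.png

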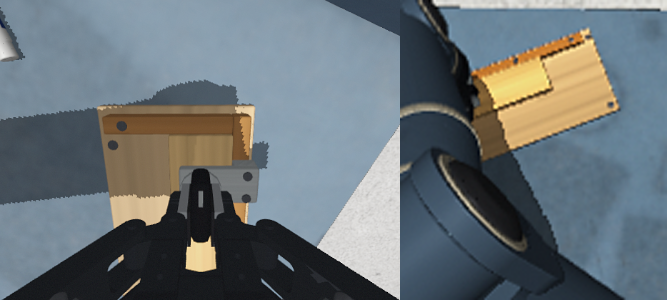

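The picture shows the offcut tight against the stop at (200,135) and against the fence at (235,145), with the bar gripped at (200,205). It is steady at 40 N grip, so I'm handing in.

```bash
python3 -c "
from h import *
print(robot.close_job())"
```

```text
the job is handed in; nothing more can be done
None
```

I handed the job in with the offcut flush and square in the corner, and the thumbscrew seated, backed off a quarter turn and still gripped at 40 N; the tins and white strip were not touched, and the hand-in call returned no verdict.

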